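# Load the dryer from the casting tray

## Robot

A 6-joint arm with a two-finger parallel gripper is mounted at the origin on the work surface. World frame = base frame: x ahead of the robot, y to its left, z up, the work surface at z = 0. Lengths are in mm, angles in rad, forces in N, time in s.
With the tool pointing down it reaches from about 300 to 1000 mm from the base axis. Payload 5.1 kg.
Tool frame: the origin (TCP) lies at the very end of the fingers, on their centre line; the grasp point (between the pads) lies manip.grip_point_offset behind it (manip.grip_point_offset is the distance from the TCP to the grasp point, in mm); z points along the fingers, y is the direction in which the jaws open and shut (so a half turn about z gives the same grasp; the last joint's range is limited). The gripper opens to 95 mm and grips with 3 to 60 N. Pads are 20 mm wide; open, the fingers measure 119 mm over their backs; the gripper's body (75 mm by 180 mm) begins 59 mm behind the grasp point.
Start: joints at [1.239, 0.124, 1.65, -0, 1.367, -0.083], TCP at [160.079, 629.968, 214.656] pointing down, gripper open.
Joint ranges: [-2.61, 2.61], [-1.02, 2.33], [0.03, 2.71], [-1.35, 4.49], [0.32, 2.68], [-2.91, 2.91]. Speed limits (rad/s): [2.57, 2.57, 3.14, 3.14, 3.14, 3.14].

## Interface

Orientations are given as a rotation vector (axis times angle).
In Python, from plant import manip gives the robot as it stands.
- The arm moves only by the tool drive_tool, never from a script. Its argument "motion" is a list of rows, each an object with "translation": the shift along the tool's x, y, z in mm, a list of three; "twist": the turn about the tool's z in degrees; "grip": the closure, from 0 (fully open) to 1 (shut). A call has 1 to 12 rows; each row is the pose to reach, as a shift and turn from the pose measured when the call began, along the tool's axes at that moment; what a row does not reach only later rows make up. A row lasts 1/12 s, in which the tool goes at most 41.7 mm and 7.16 degrees, less where a joint would pass 70% of its speed; a pose out of reach is approached as far as the arm can. A call with a gripper value outside its range is refused whole. The fingers move at their own pace and stop on an object; "squeeze" is the grip in N (left out, the last holds). Time passes only in rows, so rows that repeat a pose let the fingers close. It gives the time, the measured TCP pose, the force and the opening at its end, in the units of the state.
- manip.sense(): the state, without advancing time (a new reading comes with each control period).
- manip.get_image(name): name is "scene" or "top" or "wrist"; returns the picture (400x640x3 uint8, red, green, blue); there is no depth.
- manip.camera_info(name): a dict with "fx", "fy", "cx", "cy" (pixels), "R" (3x3) and "t" (3): a world point X has camera coordinates R X + t; the wrist camera has in their place "tool_from_camera" (4x4, takes a point from camera to tool coordinates, whose origin is the TCP and whose axes are the flange's). Camera axes: x right, y down, z forward; pixel columns grow to the right and rows downward; lengths in mm; the calibration is good to about 2 mm. A picture is of the moment at which its call begins: read the wrist's pose just before it. camera_info takes no time and is no camera call.
- manip.sign_off(): hands the job in, once; it reports no verdict.
The state is a dict: "time": time; "joint_positions": joint angles; "qd": joint speeds; "tau": joint torques, N m; "tool_pos": TCP position; "tool_rot": TCP orientation; "force": force on the tool from outside, world axes, zero at the start; "moment": the same for the moment, N m; "width": finger opening in mm.
Only numpy, scipy, OpenCV 4.12 (cv2) and the standard library are available. Lean on these libraries where they do the work, as an engineer would, in place of code of your own. Each camera call takes 0.05 s, during which the arm holds its last target. There are 200 camera calls.

## Task

Load the drying unit with the round bangle casting: pull its drawer wide open, pick up the divided steel tray by its wooden handle and tip it down on the near corner of the bangle's bay, so that the bangle slides out of that corner gap into the drawer and the rectangular buckle stays in its own bay; do not touch the castings with the fingers. Set the tray back squarely on the middle of its black rubber mat and let go, then push the drawer fully shut, and last switch the unit on by pressing down the raised near half of the black rocker on its top. Leave the other things on the bench where they are.

Things in the scene. Friction and masses are not known exactly. Their poses are not given: they have to be found in the camera images.
- tray_grip (a point): Grip point on the wooden handle of the loose dull steel tray (about 380 g), 75 mm above the tray's underside, over its middle; axes are the tray's: z up, x away from its near side, y left. The handle is an upright slab on the divider, 60 mm along x, 14 mm thick in y, from 28 to 96 mm above the underside. The tray is 140 (x) by 216 mm (y), 4 mm thick, walls 28 mm high.
- gap_left (a point): Near left corner of the tray's underside (70 mm near, 108 mm left of its middle). Both walls are cut away for 55 mm from this corner: the gap of the left bay. An 8 mm divider along x at the middle parts the tray into two bays, each about 100 mm wide (y) and 132 mm long (x). Castings (about 80 g) slide on the floor from a slope of 11 to 17 degrees; 40 degrees towards the corner empties its bay.
- gap_right (a point): Near right corner of the tray's underside (70 mm near, 108 mm right of its middle), cut away likewise: the gap of the right bay. The far corners are closed. Tipped diagonally (45 degrees between x and y) down to one near corner, the casting of the other bay stays, against the divider and the near wall; tipped straight to the near side, both may slide out.
- mat: Fixed black rubber mat, 180 mm (x) by 250 mm (y), 4 mm thick, the tray's place; origin at the middle of its underside on the bench, axes parallel to its edges. The tray starts upon it.
- bangle_center (a point): Centre of the loose round brass bangle casting, a plain ring 60 mm outside diameter, 48 mm inside, 12 mm high, lying flat in one of the tray's two bays (which one varies).
- buckle_center (a point): Centre of the loose rectangular brass buckle casting, an open frame 56 by 44 mm, 10 mm high, lying flat in the other bay. It must stay in the tray.
- drawer (a joint): How far the drawer of the drying unit is open, m: 0 shut, 0.14 fully open. It slides towards the robot side of the unit (its -x), friction 1.5 N, stays where it is left. It starts shut or up to 15 mm ajar.
- drawer_pull (a point): Middle of the drawer's pull, moving with it: an upright steel fin standing out 40 mm from the middle of the drawer front, 14 mm thick (y), 36 mm high (68 to 104 mm above the bench), closed at its free end by a lip 26 mm wide (outer face 27 mm from this point). Axes as dryer. The drawer's front plate begins 20 mm behind this point, 12 mm thick, top 102 mm above the bench.
- dryer: The drying unit, a fixed grey box; origin under the middle of its 220 by 240 mm (y) drawer case, 110 mm high, axes x away from the robot into the unit, y left, z up. The drawer comes out of its -x face. A 150 mm high fan housing stands behind, x = 110 to 180 mm. Its place and yaw vary.
- drawer_floor (a point): Centre of the drawer's inner floor, 15 mm above the bench, moving with the drawer; same axes. The inside is 185 mm long (x +-92 mm), 200 mm wide (y +-100 mm), walls 70 mm high. Pulled 140 mm open, the part of it from x = -92 to about +48 mm lies clear of the unit's top.
- rocker (a joint): Angle of the black rocker switch on the unit's top, rad: 0 off (half nearer the robot raised), 0.4 on (that half pressed down). It stays where it is left; about 2.5 N at the press point turns it.
- rocker_press (a point): Point on the top face of the rocker's near half, 17 mm on the robot side of its hinge, about 135 mm above the bench when off and 7 mm lower when on. The rocker is 50 mm long (along the unit's x), 26 mm wide, in a low frame 116 mm above the bench.
- dish: Bystander, leave: small blue ceramic bowl, 110 mm across, 35 mm high; origin under its middle.
- mandrel: Bystander, leave: steel ring mandrel, tapered rod 230 mm long, 28 mm thick, lying along its y; origin on the bench under its middle.
- wheel: Bystander, leave: black rubber polishing wheel lying flat, 110 mm across, 22 mm high; origin under its middle.
- cutter: Bystander, leave: brass sprue cutter lying flat, about 180 mm long; origin under its middle.
- brush: Bystander, leave: brush, 180 mm long, lying along its x; origin on the bench.
- flask: Bystander, leave: upright steel casting flask, 76 mm across, 100 mm high; origin under its middle.
Things that resemble listed ones, but are neither listed nor needed, are in the scene too. Leave any blue or pink look-alike of the part that bears bangle_center alone.

How it is judged (in metres and radians):
On the way, in this order (a step that is already met when the one before it is completed fails the run):
1. drawer pulled open at least 110 mm (value of joint drawer above 0.11 m), for 0.2 s.
2. tray lifted clear of its mat and tipped more than 15 degrees (angle between tray_grip's own z axis and vertical above 0.26 rad and height (world z) of tray_grip above 0.12 m), for 0.1 s.
3. bangle in the drawer, buckle still in its bay (x of bangle_center in the frame of drawer_floor between -0.09 and 0.09 m and y of bangle_center in the frame of drawer_floor between -0.1 and 0.1 m and z of bangle_center in the frame of drawer_floor between 0 and 0.06 m and x of buckle_center in the frame of tray_grip between -0.07 and 0.07 m and y of buckle_center in the frame of tray_grip between -0.108 and 0.108 m and z of buckle_center in the frame of tray_grip between -0.08 and -0.045 m), for 0.2 s.
4. tray back on its mat, level, square to it, centre within 30 mm, released (horizontal distance between tray_grip and mat below 0.03 m and angle between the x axis of tray_grip and the x axis of mat, either way round below 0.25 rad and angle between tray_grip's own z axis and vertical below 0.06 rad and height (world z) of tray_grip below 0.085 m and contact force between tray and the fingers below 0.5 N and x of buckle_center in the frame of tray_grip between -0.07 and 0.07 m and y of buckle_center in the frame of tray_grip between -0.108 and 0.108 m and z of buckle_center in the frame of tray_grip between -0.08 and -0.045 m), for 0.2 s.
5. drawer pushed shut to within 6 mm (value of joint drawer below 0.006 m), for 0.2 s.
6. rocker pressed on (value of joint rocker above 0.3 rad), for 0.1 s.
At the end, for the whole second after the job is handed in: Drawer shut to within 6 mm with the bangle lying inside it; rocker switched on (over 0.3 of 0.4 rad); tray level on its mat, centre within 30 mm of the mat's centre and within 14 degrees of square to it, released, with the buckle still in it (all of step 4 and value of joint drawer below 0.006 m and value of joint rocker above 0.3 rad and x of bangle_center in the frame of drawer_floor between -0.09 and 0.09 m and y of bangle_center in the frame of drawer_floor between -0.1 and 0.1 m and z of bangle_center in the frame of drawer_floor between 0 and 0.06 m); the robot touches nothing.
It fails at once if the fingers touch a casting (contact force between any of bangle, buckle and the fingers above 0.5 N).
It fails at once if the buckle leaves the tray (not (x of buckle_center in the frame of tray_grip between -0.07 and 0.07 m and y of buckle_center in the frame of tray_grip between -0.108 and 0.108 m and z of buckle_center in the frame of tray_grip between -0.08 and -0.045 m)).
It fails at once if another thing on the bench is shifted by more than 40 mm (distance of any of dish, mandrel, wheel, cutter, brush, flask from where it was at the start of the episode above 0.04 m).
It also fails if it takes over 67 s, if anything falls off the work surface, if the arm or the gripper's body presses on something with over 40 N, if the wrist force passes 120 N, or if a joint passes its speed limit or range.

## Working session

There is one attempt and no reset: what is moved stays moved. The work goes in short steps, Python scripts to look and compute and a tool call to move; the robot and the scene stay as the last step left them, time stands still between calls to the robot, and variables do not carry over. Pictures are saved under pics/ and viewed, about 8 in all and at most 12, crops included, and the job is handed in when it is done.

Besides the shell and the picture viewer there is one more tool, called after "Request:" by a JSON object that holds its "name" and its "arguments". drive_tool: Moves the arm, as the interface text tells. Its arguments: {"type":"object","properties":{"motion":{"type":"array"},"squeeze":{"type":"number"}},"required":["motion"]}

```bash
ls; mkdir -p pics; cat > h.py <<'E'
import numpy as np, cv2
from plant import manip
from scipy.spatial.transform import Rotation as Ro
def ray(cam,u,v,z):
    c=manip.camera_info(cam); R=np.array(c["R"]);t=np.array(c["t"]).ravel()
    d=R.T@np.array([(u-c["cx"])/c["fx"],(v-c["cy"])/c["fy"],1]); o=-R.T@t
    return o+d*(z-o[2])/d[2]
def save(cam,name,s=1.25):
    im=cv2.cvtColor(np.array(manip.get_image(cam)),cv2.COLOR_RGB2BGR)
    cv2.imwrite(f"pics/{name}_raw.png",im); cv2.imwrite(f"pics/{name}.png",cv2.resize(im,None,fx=s,fy=s)); return im
E
python3 - <<'E'
from h import *
print(manip.sense()); print(manip.grip_point_offset, [a for a in dir(manip) if a[0]!='_'])
a=save("top","top0",1.25); b=save("scene","scene0",1.25)
for n in("top","scene"): c=manip.camera_info(n); print(n,{k:np.round(v,3).tolist() for k,v in c.items()})
E
```

```text
pics
{'time': 0.0, 'joint_positions': array([ 1.23940569e+00,  1.24514078e-01,  1.65164433e+00, -2.80615101e-05,
        1.36746250e+00, -8.26013542e-02]), 'qd': array([-0.00019442,  0.00062107, -0.00199761, -0.0007042 , -0.00164725,
       -0.00019403]), 'tau': array([ 9.01067797e-04, -4.17607749e+01, -3.59939253e+01,  7.73828407e-02,
        4.91109502e-02, -1.66046607e-04]), 'tool_pos': array([159.88376215, 629.38790263, 213.39876342]), 'tool_rot': array([-0.38973274, -3.11693006,  0.00312644]), 'force': array([ 0.69974784, -1.35842828,  0.1814385 ]), 'moment': array([-0.01505936,  0.02625373, -0.02198091]), 'width': 94.9625708862403}
18.8 ['Unreachable', 'camera_info', 'get_image', 'grip_point_offset', 'sense', 'sign_off']
top {'fx': 444.152, 'fy': 444.152, 'cx': 314.874, 'cy': 195.988, 'R': [[-0.021, -1.0, 0.01], [-0.992, 0.019, -0.128], [0.128, -0.012, -0.992]], 't': [2.55, 508.976, 1654.387]}
scene {'fx': 415.735, 'fy': 415.735, 'cx': 315.234, 'cy': 205.723, 'R': [[-0.51, 0.86, 0.017], [0.571, 0.353, -0.741], [-0.644, -0.368, -0.671]], 't': [266.69, -221.121, 1595.873]}
```

View pics/top0.png

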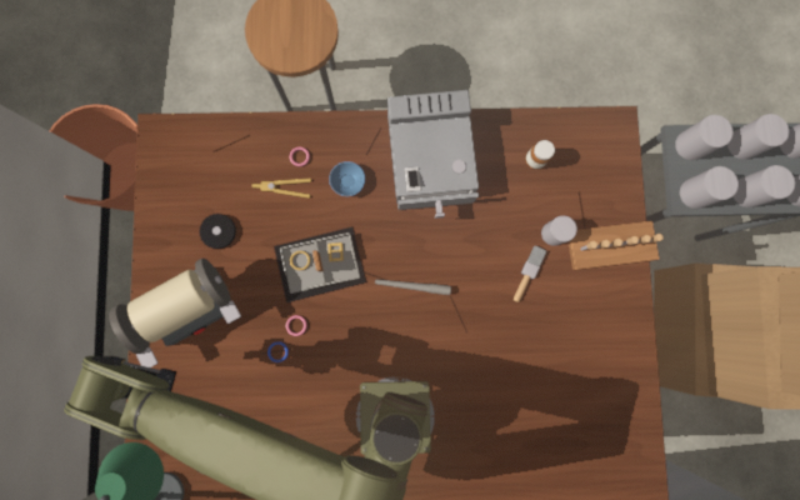

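View pics/scene0.png

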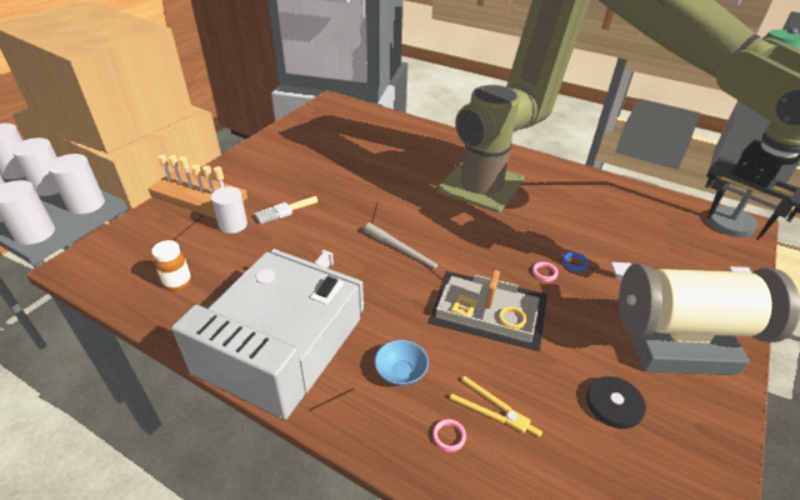

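The top view shows the dryer at about (432,150), its pull at (438,208), the tray on its mat at (320,263), and the handle between the bays. Ring-like things are the pink rings at (299,156) and (296,325), the blue ring at (277,352), and the brass ring at (301,260) in the tray's left bay. The brass one is the bangle: it has the right colour and lies in a bay, with the buckle at (336,250) in the right bay. One enlarged crop should confirm this and give pixels for the edges.

```bash
python3 - <<'E'
from h import *
im=cv2.imread("pics/top0_raw.png")
c=im[65:245,215:395]; cv2.imwrite("pics/crop.png",cv2.resize(c,None,fx=3.3,fy=3.3,interpolation=cv2.INTER_LANCZOS4))
hsv=cv2.cvtColor(im,cv2.COLOR_BGR2HSV)
# mat + tray: non-wood (low saturation) blob near (256,210)
m=((hsv[...,1]<110)|(hsv[...,2]<55)).astype(np.uint8); m[:180]=0;m[242:]=0;m[:,:214]=0;m[:,298:]=0
n,l,s,ce=cv2.connectedComponentsWithStats(m); k=1+np.argmax(s[1:,4]); cn=max(cv2.findContours((l==k).astype(np.uint8),0,2)[0],key=cv2.contourArea)
w=np.array([ray("top",*p[0],4)[:2] for p in cn],np.float32)
r=cv2.minAreaRect(w); print("mat",r, cv2.boundingRect(cn))
print(np.round(cv2.boxPoints(r)))
E
```

```text
mat ((458.7036437988281, 221.59719848632812), (179.720947265625, 253.98275756835938), 13.391334533691406) (219, 181, 74, 61)
[[342. 324.]
 [401.  77.]
 [576. 119.]
 [517. 366.]]
```

View pics/crop.png

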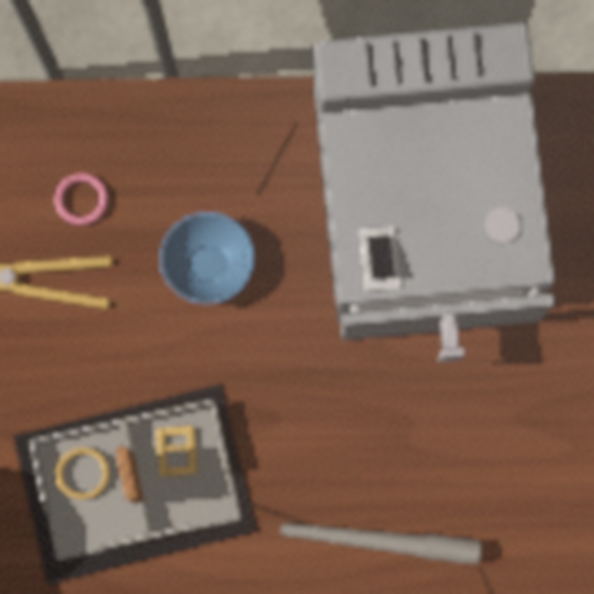

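The crop confirms the brass ring at (82,473) in the left bay, the frame-shaped buckle at (177,450) in the right bay, the handle at (130,473), the pull's lip at (451,352) and the rocker at (381,258).

```bash
python3 - <<'E'
from h import *
def P(n,u,v,z): 
    p=ray("top",215+u/3.3-.35,65+v/3.3-.35,z); print(n,np.round(p).astype(int)); return p
P("handle far",121,450,100);P("handle near",137,498,100);P("handle c",129,474,100)
a=P("fan near top L",320,108,150);b=P("fan near R",533,92,150)
a=P("case near L",341,303,110);b=P("case near R",553,290,110);print(np.degrees(np.arctan2(-(b-a)[0],(-(b-a)[1]))) , np.linalg.norm(b-a))
P("plate botL",346,338,30);P("plate botR",553,325,30)
P("fin root",448,318,104);P("lip L",438,357,104);P("lip R",465,354,104)
P("rocker c",381,258,128);P("rocker near",384,277,130);P("rocker far",378,237,125)
P("bangle",82,473,14);P("buckle",177,450,14)
P("dish",207,258,35);P("mandrel L",283,528,14);P("mandrel R",478,550,14)
E
```

```text
handle far [486 225 100]
handle near [433 207 100]
handle c [460 216 100]
fan near top L [855  -2 150]
fan near R [ 870 -237  150]
case near L [645 -21 110]
case near R [ 655 -257  110]
-2.5221811154433333 236.60600381171503
plate botL [621 -28  30]
plate botR [ 632 -269   30]
fin root [ 627 -140  104]
lip L [ 583 -128  104]
lip R [ 586 -158  104]
rocker c [691 -66 128]
rocker near [669 -69 130]
rocker far [715 -63 125]
bangle [471 281  14]
buckle [495 171  14]
dish [718 133  35]
mandrel L [402  50  14]
mandrel R [ 373 -175   14]
```

Request:
{"name": "drive_tool", "arguments": {"motion": [{"translation": [0, 0, -40], "twist": 0, "grip": 0}, {"translation": [0, 0, -80], "twist": 0, "grip": 0}, {"translation": [0, 0, -120], "twist": 0, "grip": 0}, {"translation": [-20, -20, -150], "twist": -5, "grip": 0}, {"translation": [-627, -637, -110], "twist": -17.2, "grip": 0}, {"translation": [-627, -637, -110], "twist": -17.2, "grip": 0}, {"translation": [-627, -637, -110], "twist": -17.2, "grip": 0}, {"translation": [-627, -637, -110], "twist": -17.2, "grip": 0}, {"translation": [-627, -637, -110], "twist": -17.2, "grip": 0}, {"translation": [-627, -637, -110], "twist": -17.2, "grip": 0}, {"translation": [-627, -637, -110], "twist": -17.2, "grip": 0}, {"translation": [-627, -637, -110], "twist": -17.2, "grip": 0}], "squeeze": 30}}

```text
time: 1.1
tool_pos: [342.6, 315.9, 348.0]
tool_rot: [0.082, -3.14, 0.003]
force: [1.0, 0.2, 0.3]
width: 95.3
```

Request:
{"name": "drive_tool", "arguments": {"motion": [{"translation": [-245, -471, 110], "twist": 0, "grip": 0}, {"translation": [-245, -471, 110], "twist": 0, "grip": 0}, {"translation": [-245, -471, 110], "twist": 0, "grip": 0}, {"translation": [-245, -471, 110], "twist": 0, "grip": 0}, {"translation": [-245, -471, 110], "twist": 0, "grip": 0}, {"translation": [-245, -471, 110], "twist": 0, "grip": 0}, {"translation": [-245, -471, 110], "twist": 0, "grip": 0}, {"translation": [-245, -471, 110], "twist": 0, "grip": 0}, {"translation": [-245, -471, 110], "twist": 0, "grip": 0}, {"translation": [-245, -471, 110], "twist": 0, "grip": 0}, {"translation": [-245, -471, 110], "twist": 0, "grip": 0}, {"translation": [-245, -471, 110], "twist": 0, "grip": 0}]}}

```text
time: 2.1
tool_pos: [590.2, -106.7, 246.6]
tool_rot: [0.081, -3.139, 0.002]
force: [-0.7, 0.4, 0.5]
width: 95.4
```

Request:
{"name": "drive_tool", "arguments": {"motion": [{"translation": [0, -40, 10], "twist": 0, "grip": 0}, {"translation": [0, -40, 10], "twist": 0, "grip": 0}]}}

```text
time: 2.27
tool_pos: [591.3, -152.1, 232.8]
tool_rot: [0.072, -3.134, 0.003]
force: [-0.5, 0.5, -0.5]
width: 95.5
```

```bash
python3 - <<'E'
from h import *
s=manip.sense(); print(s["tool_pos"],s["tool_rot"]); np.savez("w1.npz",p=s["tool_pos"],r=s["tool_rot"])
save("wrist","w1"); print(np.round(manip.camera_info("wrist")["tool_from_camera"],3).tolist(),manip.camera_info("wrist")["fx"])
E
```

```text
[ 591.27924616 -152.1275765   232.80819775] [ 0.07219897 -3.13376198  0.00338903]
[[0.0, -0.957, -0.289, 81.297], [1.0, -0.0, 0.0, 0.49], [-0.0, -0.289, 0.957, -170.917], [0.0, 0.0, 0.0, 1.0]] 307.8563280993785
```

View pics/w1.png

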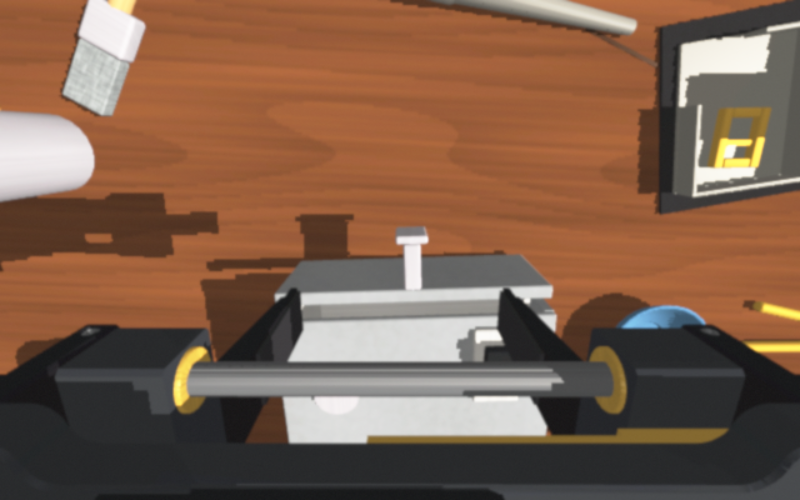

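The wrist view shows the fin at about (413,265), its lip at (412,233) and the front plate's top edge at row ~293. Next I cast these pixels onto z=104 and z=102.

```bash
cat >> h.py <<'E'
def wray(u,v,z,p,r):
    c=manip.camera_info("wrist"); T=np.array(c["tool_from_camera"]); R=Ro.from_rotvec(r).as_matrix()
    d=R@T[:3,:3]@np.array([(u-c["cx"])/c["fx"],(v-c["cy"])/c["fy"],1]); o=np.array(p)+R@T[:3,3]
    return o+d*(z-o[2])/d[2]
E
python3 - <<'E'
from h import *
s=manip.sense(); print(s["tool_pos"],s["tool_rot"]); d=np.load("w1.npz")
for n,u,v,z in [("lip outL",397,229,104),("lip outR",427,228,104),("fin mid",413,265,104),("fin root",413,289,104),("plate top L",552,287,102),("plate top R",277,297,102),("case L",553,312,110)]:
    print(n,np.round(wray(u/1.25,v/1.25,z,d["p"],d["r"])))
E
```

```text
[ 591.23989486 -149.74990805  233.68866985] [ 7.32082217e-02 -3.13459924e+00  6.31387190e-04]
lip outL [ 582. -154.  104.]
lip outR [ 580. -130.  104.]
fin mid [ 612. -140.  104.]
fin root [ 633. -139.  104.]
plate top L [627. -22. 102.]
plate top R [ 647. -253.  102.]
case L [646. -21. 110.]
```

Request:
{"name": "drive_tool", "arguments": {"motion": [{"translation": [-20, 8, 30], "twist": 0, "grip": 0}, {"translation": [-20, 8, 70], "twist": 0, "grip": 0}, {"translation": [-20, 8, 105], "twist": 0, "grip": 0}, {"translation": [-20, 8, 135], "twist": 0, "grip": 0}, {"translation": [-20, 8, 155], "twist": 0, "grip": 0}, {"translation": [-20, 8, 161], "twist": 0, "grip": 0.6}, {"translation": [-20, 8, 161], "twist": 0, "grip": 1}, {"translation": [-20, 8, 161], "twist": 0, "grip": 1}, {"translation": [-20, 8, 161], "twist": 0, "grip": 1}, {"translation": [-20, 8, 161], "twist": 0, "grip": 1}, {"translation": [-20, 8, 161], "twist": 0, "grip": 1}, {"translation": [-20, 8, 161], "twist": 0, "grip": 1}], "squeeze": 25}}

```text
time: 3.32
tool_pos: [610.6, -141.2, 74.0]
tool_rot: [0.073, -3.137, 0.002]
force: [-0.9, -0.5, -0.5]
width: 53.5
```

Request:
{"name": "drive_tool", "arguments": {"motion": [{"translation": [0, 0, 0], "twist": 0, "grip": 1}, {"translation": [0, 0, 0], "twist": 0, "grip": 1}, {"translation": [0, 0, 0], "twist": 0, "grip": 1}, {"translation": [0, 0, 0], "twist": 0, "grip": 1}, {"translation": [0, 0, 0], "twist": 0, "grip": 1}, {"translation": [15, 0, 0], "twist": 0, "grip": 1}, {"translation": [40, 0, 0], "twist": 0, "grip": 1}, {"translation": [70, 0, 0], "twist": 0, "grip": 1}, {"translation": [100, 0, 0], "twist": 0, "grip": 1}, {"translation": [120, 0, 0], "twist": 0, "grip": 1}, {"translation": [132, 0, 0], "twist": 0, "grip": 1}, {"translation": [132, 0, 0], "twist": 0, "grip": 1}]}}

```text
time: 4.32
tool_pos: [477.4, -152.1, 74.6]
tool_rot: [0.076, -3.138, 0.019]
force: [0.1, -18.1, -6.1]
width: 14.3
```

Request:
{"name": "drive_tool", "arguments": {"motion": [{"translation": [0, 0, 0], "twist": 0, "grip": 0.5}, {"translation": [0, 0, 0], "twist": 0, "grip": 0.5}, {"translation": [0, 0, 0], "twist": 0, "grip": 0.5}, {"translation": [0, 0, -30], "twist": 0, "grip": 0.4}, {"translation": [0, 0, -70], "twist": 0, "grip": 0.4}, {"translation": [-200, 0, -300], "twist": 0, "grip": 0.4}, {"translation": [-200, 0, -300], "twist": 0, "grip": 0.4}, {"translation": [-200, 0, -300], "twist": 0, "grip": 0.4}, {"translation": [-200, 0, -300], "twist": 0, "grip": 0.4}, {"translation": [-200, 0, -300], "twist": 0, "grip": 0.4}, {"translation": [-200, 0, -300], "twist": 0, "grip": 0.4}, {"translation": [-200, 0, -300], "twist": 0, "grip": 0.4}]}}

```text
time: 5.32
tool_pos: [670.6, -138.4, 365.4]
tool_rot: [0.077, -3.137, 0.018]
force: [1.1, -0.3, -0.1]
width: 56.9
```

Request:
{"name": "drive_tool", "arguments": {"motion": [{"translation": [-700, 100, 0], "twist": 0, "grip": 0.4}, {"translation": [-700, 100, 0], "twist": 0, "grip": 0.4}, {"translation": [-700, 100, 0], "twist": 0, "grip": 0.4}, {"translation": [-700, 100, 0], "twist": 0, "grip": 0.4}, {"translation": [-700, 100, 0], "twist": 0, "grip": 0.4}, {"translation": [-700, 100, 0], "twist": 0, "grip": 0.4}, {"translation": [-700, 100, 0], "twist": 0, "grip": 0.4}, {"translation": [-700, 100, 0], "twist": 0, "grip": 0.4}, {"translation": [-700, 100, 0], "twist": 0, "grip": 0.4}, {"translation": [-700, 100, 0], "twist": 0, "grip": 0.4}, {"translation": [-700, 100, 0], "twist": 0, "grip": 0.4}, {"translation": [-700, 100, 0], "twist": 0, "grip": 0.4}]}}

```text
time: 6.32
tool_pos: [1001.2, -47.0, 317.4]
tool_rot: [-0.079, 3.116, -0.021]
force: [0.9, 0.8, 4.7]
width: 57.1
```

```bash
python3 - <<'E'
from h import *
s=manip.sense(); print(np.round(s["tool_pos"],1),np.round(s["joint_positions"],3)); print(np.round(Ro.from_rotvec(s["tool_rot"]).as_matrix(),3))
E
```

```text
[1001.2  -47.   317.4] [-0.097  1.146  0.025 -0.011  1.944 -1.723]
[[-0.998 -0.05   0.025]
 [-0.051  0.999 -0.013]
 [-0.025 -0.014 -1.   ]]
```

```bash
cat >> h.py <<'E'
def delta(x,y,z,yaw=None):
    "tool-axis shift and twist to world point; yaw = wanted heading (deg) of minus tool x"
    s=manip.sense(); R=Ro.from_rotvec(s["tool_rot"]).as_matrix()
    t=R.T@(np.array([x,y,z])-s["tool_pos"]); h=np.degrees(np.arctan2(-R[1,0],-R[0,0]))
    tw=0 if yaw is None else -((yaw-h+180)%360-180)
    print("pos",np.round(s["tool_pos"],1),"head",round(h,1),"tilt z",np.round(R[:,2],3),"-> shift",np.round(t,1),"twist",round(tw,1),"w",round(s["width"],1),"F",np.round(s["force"],1))
E
python3 -c "
from h import *
delta(474,221,260,13.4)"
```

```text
pos [1001.2  -47.   317.4] head 2.9 tilt z [ 0.025 -0.013 -1.   ] -> shift [514.2 295.   40.7] twist -10.5 w 57.1 F [0.9 0.8 4.7]
```

Request:
{"name": "drive_tool", "arguments": {"motion": [{"translation": [40, 20, 0], "twist": -2, "grip": 0.5}, {"translation": [514, 295, 40], "twist": -10.5, "grip": 0.5}, {"translation": [514, 295, 40], "twist": -10.5, "grip": 0.5}, {"translation": [514, 295, 40], "twist": -10.5, "grip": 0.5}, {"translation": [514, 295, 40], "twist": -10.5, "grip": 0.5}, {"translation": [514, 295, 40], "twist": -10.5, "grip": 0.5}, {"translation": [514, 295, 40], "twist": -10.5, "grip": 0.5}, {"translation": [514, 295, 40], "twist": -10.5, "grip": 0.5}, {"translation": [514, 295, 40], "twist": -10.5, "grip": 0.5}, {"translation": [514, 295, 40], "twist": -10.5, "grip": 0.5}, {"translation": [514, 295, 40], "twist": -10.5, "grip": 0.5}, {"translation": [514, 295, 40], "twist": -10.5, "grip": 0.5}]}}

```text
time: 7.32
tool_pos: [615.6, 151.9, 287.3]
tool_rot: [-0.362, 3.08, -0.023]
force: [0.6, -0.3, 0.4]
width: 47.7
```

```bash
python3 -c "
from h import *
delta(474,221,260,13.4)"
```

```text
pos [615.6 151.9 287.3] head 13.4 tilt z [ 0.042 -0.01  -0.999] -> shift [122.6 100.5  20.7] twist 0.0 w 47.7 F [ 0.6 -0.3  0.4]
```

Request:
{"name": "drive_tool", "arguments": {"motion": [{"translation": [41, 34, 7], "twist": 0, "grip": 0.6}, {"translation": [82, 67, 14], "twist": 0, "grip": 0.6}, {"translation": [110, 90, 20], "twist": 0, "grip": 0.6}, {"translation": [123, 100, 21], "twist": 0, "grip": 0.6}, {"translation": [123, 100, 21], "twist": 0, "grip": 0.6}, {"translation": [123, 100, 21], "twist": 0, "grip": 0.6}]}}

```text
time: 7.82
tool_pos: [475.2, 222.4, 268.0]
tool_rot: [-0.364, 3.065, -0.017]
force: [1.0, -0.1, -0.2]
width: 38.0
```

```bash
python3 - <<'E'
from h import *
delta(474,221,47,13.4)
s=manip.sense(); np.savez("w2.npz",p=s["tool_pos"],r=s["tool_rot"]); save("wrist","w2")
E
```

```text
pos [475.2 222.4 268. ] head 13.6 tilt z [ 0.056 -0.005 -0.998] -> shift [ 13.4   2.9 220.6] twist 0.2 w 38.0 F [ 1.  -0.1 -0.2]
```

View pics/w2.png

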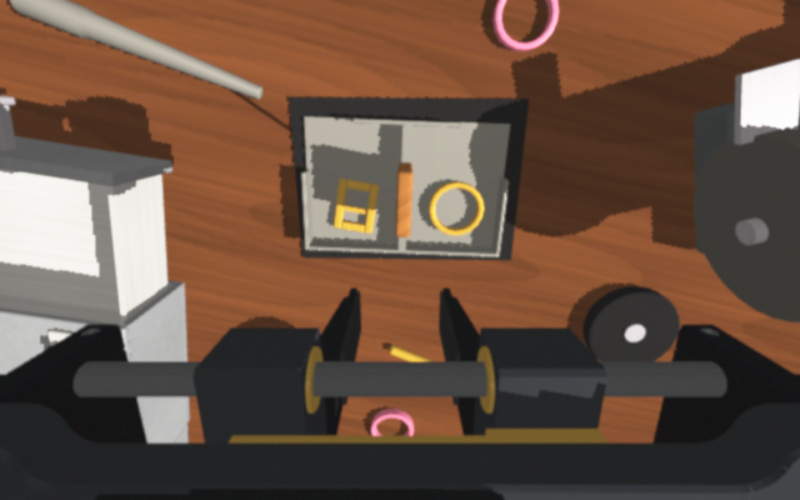

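The wrist view shows the handle at (404,165–237), the bangle at (457,209), the buckle at (356,205), the mat's corners at (288,98), (527,99), (512,260), (303,258), and the tray sitting squarely on it.

```bash
python3 - <<'E'
from h import *
d=np.load("w2.npz"); f=lambda u,v,z: np.round(wray(u/1.25,v/1.25,z,d["p"],d["r"]))
for n,u,v,z in [("h near",404,178,100),("h far",404,237,100),("mat NR",288,98,4),("mat NL",527,99,4),("mat FL",512,260,4),("mat FR",303,258,4),("tray NL floor",510,124,8),("tray NR",305,116,8),("rim FL",500,255,32),("rim FR",304,250,32),("bangle",457,209,16),("buckle",356,205,14)]: print(n,f(u,v,z))
delta(474,221,47,13.4)
E
```

```text
h near [441. 215. 100.]
h far [493. 228. 100.]
mat NR [404.  81.   4.]
mat NL [347. 323.   4.]
mat FL [520. 367.   4.]
mat FR [578. 123.   4.]
tray NL floor [374. 313.   8.]
tray NR [417. 102.   8.]
rim FL [509. 342.  32.]
rim FR [556. 128.  32.]
bangle [473. 284.  16.]
buckle [496. 173.  14.]
pos [476.  221.8 267.2] head 13.5 tilt z [ 0.055 -0.005 -0.998] -> shift [ 13.6   3.7 219.8] twist 0.1 w 37.9 F [ 0.6  0.1 -0.5]
```

Request:
{"name": "drive_tool", "arguments": {"motion": [{"translation": [7, 7, 40], "twist": 0, "grip": 0.65}, {"translation": [7, 7, 80], "twist": 0, "grip": 0.65}, {"translation": [7, 7, 120], "twist": 0, "grip": 0.65}, {"translation": [7, 7, 160], "twist": 0, "grip": 0.65}, {"translation": [7, 7, 195], "twist": 0, "grip": 0.65}, {"translation": [7, 7, 215], "twist": 0, "grip": 0.65}, {"translation": [7, 7, 220], "twist": 0, "grip": 0.65}, {"translation": [7, 7, 220], "twist": 0, "grip": 1}, {"translation": [7, 7, 220], "twist": 0, "grip": 1}, {"translation": [7, 7, 220], "twist": 0, "grip": 1}, {"translation": [7, 7, 220], "twist": 0, "grip": 1}, {"translation": [7, 7, 220], "twist": 0, "grip": 1}], "squeeze": 40}}

```text
time: 8.87
tool_pos: [482.9, 227.1, 51.2]
tool_rot: [-0.358, 3.059, -0.013]
force: [3.0, -2.0, 5.1]
width: 14.2
```

```bash
python3 -c "
from h import *
delta(480,225.5,47,13.4)"
```

```text
pos [482.9 227.1  51.2] head 13.4 tilt z [ 0.062 -0.001 -0.998] -> shift [ 3.5 -0.8  4. ] twist -0.0 w 14.2 F [ 3.  -2.   5.1]
```

Request:
{"name": "drive_tool", "arguments": {"motion": [{"translation": [0, 0, -10], "twist": 0, "grip": 1}, {"translation": [0, 0, -30], "twist": 0, "grip": 1}, {"translation": [0, 0, -60], "twist": 0, "grip": 1}, {"translation": [0, 0, -90], "twist": 0, "grip": 1}, {"translation": [0, 0, -112], "twist": 0, "grip": 1}, {"translation": [0, 0, -120], "twist": 0, "grip": 1}, {"translation": [0, 0, -120], "twist": 0, "grip": 1}, {"translation": [0, 0, -120], "twist": 0, "grip": 1}]}}

```text
time: 9.53
tool_pos: [474.8, 227.1, 170.2]
tool_rot: [-0.358, 3.06, -0.014]
force: [-1.6, -0.7, -7.0]
width: 14.0
```

Request:
{"name": "drive_tool", "arguments": {"motion": [{"translation": [0, -42, 0], "twist": 0, "grip": 1}, {"translation": [0, -84, 0], "twist": 0, "grip": 1}, {"translation": [0, -118, 0], "twist": 0, "grip": 1}, {"translation": [0, -142, 0], "twist": 0, "grip": 1}, {"translation": [0, -156, 0], "twist": 0, "grip": 1}, {"translation": [0, -162, 0], "twist": 0, "grip": 1}, {"translation": [0, -162, 0], "twist": 0, "grip": 1}, {"translation": [0, -162, 0], "twist": 0, "grip": 1}]}}

```text
time: 10.2
tool_pos: [511.1, 69.9, 170.9]
tool_rot: [-0.358, 3.064, -0.012]
force: [-0.5, 0.8, -6.2]
width: 14.0
```

```bash
python3 - <<'E'
from h import *
delta(480,0,171,4.5)
s=manip.sense(); np.savez("w3.npz",p=s["tool_pos"],r=s["tool_rot"]); save("wrist","w3")
E
```

```text
pos [511.1  69.9 170.9] head 13.4 tilt z [ 0.058 -0.001 -0.998] -> shift [ 46.4 -60.8  -1.8] twist 8.9 w 14.0 F [-0.5  0.8 -6.2]
```

View pics/w3.png

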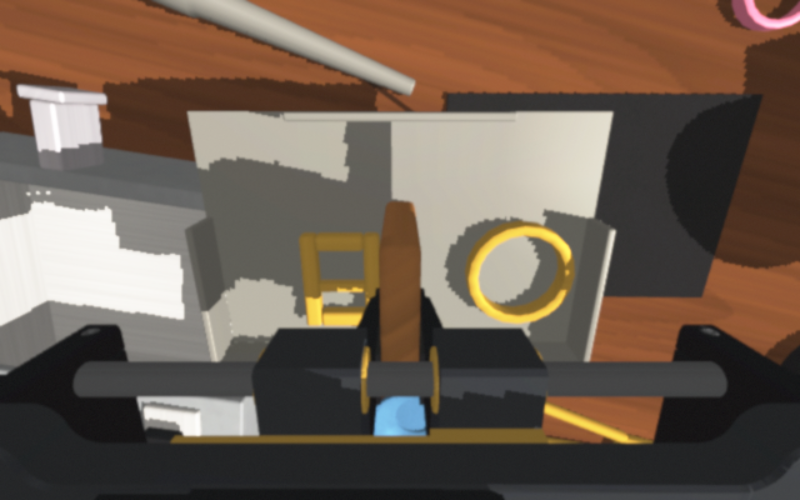

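The tray hangs level in the grip. The buckle (302–380, 235–325) has slid against the divider, behind the near wall, and the bangle (520,272) has moved to the left wall, opposite the gap right of column 515. I can't turn the tool sideways, so I'll pitch the tray in the grip: first the far edge on the case top, then the near edge against the drawer's front plate. Next I refine the plate's place from this picture.

```bash
python3 - <<'E'
from h import *
d=np.load("w3.npz"); f=lambda u,v,z: np.round(wray(u/1.25,v/1.25,z,d["p"],d["r"]))
for n,u,v,z in [("lip oL",106,93,104),("lip oR",18,86,104),("fin/plate joint",101,163,102),("plate near-edge a",35,136,102),("plate near-edge b",190,160,102),("plate far-edge a",0,173,102),("plate far-edge b",195,192,102),("buckle NL",302,236,136),("buckle NR",380,236,136),("bangle c",520,272,140),("tray NL",613,112,128),("tray NR",188,112,128)]: print(n,f(u,v,z))
E
python3 - <<'E'
import cv2
im=cv2.imread("pics/w3_raw.png")[50:230,0:240]; cv2.imwrite("pics/c3.png",cv2.resize(im,None,fx=3.2,fy=3.2,interpolation=2))
E
```

```text
lip oL [ 453. -115.  104.]
lip oR [ 461. -164.  104.]
fin/plate joint [ 495. -121.  102.]
plate near-edge a [ 487. -159.  102.]
plate near-edge b [480. -68. 102.]
plate far-edge a [ 515. -182.  102.]
plate far-edge b [499. -64. 102.]
buckle NL [499.  12. 136.]
buckle NR [489.  54. 136.]
bangle c [490. 133. 140.]
tray NL [399. 155. 128.]
tray NR [449. -57. 128.]
```

View pics/c3.png

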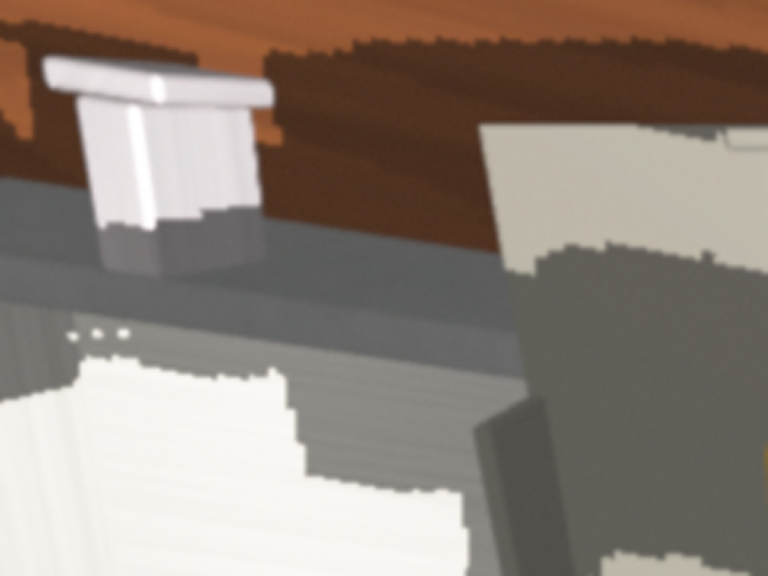

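```bash
python3 - <<'E'
from h import *
d=np.load("w3.npz"); f=lambda u,v,z: np.round(wray(u/3.2,50+v/3.2,z,d["p"],d["r"]),1)
for n,u,v,z in [("front a",0,258,102),("front b",520,332,102),("inner a",0,300,102),("inner b",522,376,102),("fin root",130,272,104),("fin at lip",105,100,104)]: print(n,f(u,v,z))
E
```

```text
front a [ 509.1 -181.4  102. ]
front b [498.1 -59.1 102. ]
inner a [ 519.7 -182.6  102. ]
inner b [509.1 -58.  102. ]
fin root [ 504.6 -149.5  104. ]
fin at lip [ 466.1 -152.1  104. ]
```

```bash
python3 -c "
from h import *
delta(515,-207,190,4.8); delta(630,-209,190,4.8)"
```

```text
pos [511.3  70.3 171.3] head 13.4 tilt z [ 0.058 -0.001 -0.998] -> shift [  59.6 -270.9  -18.1] twist 8.6 w 13.6 F [ 0.5 -0.  -6.2]
pos [511.3  70.3 171.3] head 13.4 tilt z [ 0.058 -0.001 -0.998] -> shift [ -51.6 -299.4  -11.4] twist 8.6 w 13.6 F [ 0.5 -0.  -6.2]
```

Request:
{"name": "drive_tool", "arguments": {"motion": [{"translation": [5, -24, -4], "twist": 0.8, "grip": 1}, {"translation": [13, -60, -8], "twist": 1.6, "grip": 1}, {"translation": [22, -100, -12], "twist": 2.6, "grip": 1}, {"translation": [31, -140, -15], "twist": 3.6, "grip": 1}, {"translation": [39, -178, -17], "twist": 4.8, "grip": 1}, {"translation": [46, -208, -18], "twist": 6, "grip": 1}, {"translation": [51, -232, -18], "twist": 7, "grip": 1}, {"translation": [55, -250, -18], "twist": 7.8, "grip": 1}, {"translation": [58, -262, -18], "twist": 8.3, "grip": 1}, {"translation": [59, -269, -18], "twist": 8.6, "grip": 1}, {"translation": [60, -271, -18], "twist": 8.6, "grip": 1}, {"translation": [60, -271, -18], "twist": 8.6, "grip": 1}]}}

```text
time: 11.25
tool_pos: [514.7, -206.4, 189.6]
tool_rot: [-0.13, 3.081, -0.004]
force: [0.4, 0.2, -5.8]
width: 13.9
```

Request:
{"name": "drive_tool", "arguments": {"motion": [{"translation": [-5, 7, 0], "twist": 0, "grip": 1}, {"translation": [-17, 7, 0], "twist": 0, "grip": 1}, {"translation": [-34, 7, 2], "twist": 0, "grip": 1}, {"translation": [-54, 7, 3], "twist": 0, "grip": 1}, {"translation": [-74, 7, 4], "twist": 0, "grip": 1}, {"translation": [-92, 7, 5], "twist": 0, "grip": 1}, {"translation": [-105, 7, 6], "twist": 0, "grip": 1}, {"translation": [-112, 7, 7], "twist": 0, "grip": 1}, {"translation": [-114, 7, 7], "twist": 0, "grip": 1}, {"translation": [-114, 7, 7], "twist": 0, "grip": 1}]}}

```text
time: 12.08
tool_pos: [628.3, -188.9, 188.7]
tool_rot: [-0.132, 3.082, -0.004]
force: [-0.3, 0.7, -7.0]
width: 13.7
```

```bash
python3 - <<'E'
from h import *
delta(630,-209,158,4.8)
s=manip.sense(); np.savez("w4.npz",p=s["tool_pos"],r=s["tool_rot"]); save("wrist","w4",1); b=save("scene","s4",1)
cv2.imwrite("pics/m4.png",np.hstack([cv2.imread("pics/w4_raw.png")[60:320,140:560],b[150:410,130:510]]))
E
```

```text
pos [ 628.3 -188.9  188.7] head 4.9 tilt z [ 0.057  0.    -0.998] -> shift [  1.8 -20.   30.7] twist 0.1 w 13.7 F [-0.3  0.7 -7. ]Traceback (most recent call last):
  File "<stdin>", line 4, in <module>
    return _nx.concatenate(arrs, 1, dtype=dtype, casting=casting)
           ~~~~~~~~~~~~~~~^^^^^^^^^^^^^^^^^^^^^^^^^^^^^^^^^^^^^^^
ValueError: all the input array dimensions except for the concatenation axis must match exactly, but along dimension 0, the array at index 0 has size 260 and the array at index 1 has size 250
```

```bash
python3 - <<'E'
import cv2,numpy as np
a=cv2.imread("pics/w4_raw.png")[60:310,140:540];b=cv2.imread("pics/s4_raw.png")[140:390,130:530]
cv2.imwrite("pics/m4.png",np.hstack([a,b]))
E
```

```text
(no output)
```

View pics/m4.png

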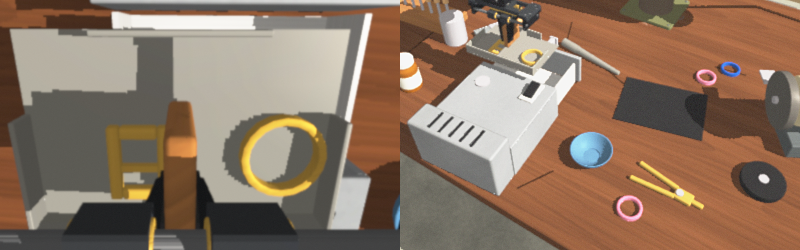

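Request:
{"name": "drive_tool", "arguments": {"motion": [{"translation": [0, -4, 4], "twist": 0, "grip": 1}, {"translation": [1, -11, 12], "twist": 0, "grip": 1}, {"translation": [1, -17, 21], "twist": 0, "grip": 1}, {"translation": [2, -20, 27], "twist": 0, "grip": 1}, {"translation": [3, -20, 31], "twist": 0, "grip": 1}, {"translation": [7, -20, 35], "twist": 0, "grip": 1}, {"translation": [11, -20, 39], "twist": 0, "grip": 1}, {"translation": [14, -20, 42], "twist": 0, "grip": 1}, {"translation": [14, -20, 42], "twist": 0, "grip": 1}], "squeeze": 22}}

```text
time: 12.93
tool_pos: [618.0, -211.5, 149.7]
tool_rot: [-0.13, 3.079, -0.006]
force: [-3.1, -2.0, 4.8]
width: 14.0
```

Request:
{"name": "drive_tool", "arguments": {"motion": [{"translation": [3, 0, 2], "twist": 0, "grip": 1}, {"translation": [7, 0, 3], "twist": 0, "grip": 1}, {"translation": [12, 0, 4], "twist": 0, "grip": 1}, {"translation": [16, 0, 4], "twist": 0, "grip": 1}, {"translation": [20, 0, 4], "twist": 0, "grip": 1}, {"translation": [20, 0, 4], "twist": 0, "grip": 1}], "squeeze": 15}}

```text
time: 13.43
tool_pos: [599.6, -213.8, 145.7]
tool_rot: [-0.129, 3.074, -0.01]
force: [6.6, 0.0, 1.2]
width: 14.0
```

```bash
python3 - <<'E'
from h import *
delta(600,-210,148,4.8)
s=manip.sense(); np.savez("w5.npz",p=s["tool_pos"],r=s["tool_rot"]); a=save("wrist","w5",1); b=save("scene","s5",1)
b=cv2.resize(b[135:260,160:360],None,fx=2,fy=2,interpolation=2)
cv2.imwrite("pics/m5.png",np.hstack([a[60:310,140:540],b]))
E
```

```text
pos [ 599.6 -213.8  145.7] head 4.8 tilt z [ 0.065 -0.003 -0.998] -> shift [-0.8  3.7 -2.3] twist 0.0 w 14.0 F [6.6 0.  1.2]
```

View pics/m5.png

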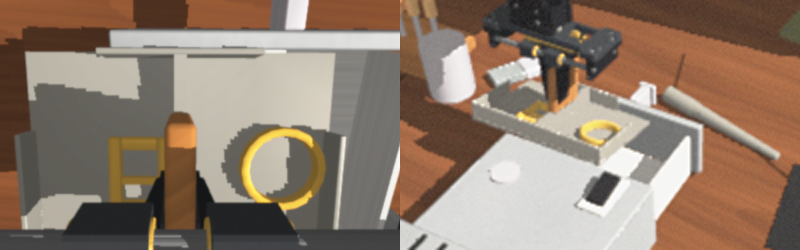

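The tray is pitched somewhat, with its near edge (row 50) against the front plate (rows 30–48). The force of +6.6 N in x confirms contact, and the castings are in place. Now I swing the grip along the arc about that edge.

Request:
{"name": "drive_tool", "arguments": {"motion": [{"translation": [5, 0, -3], "twist": 0, "grip": 1}, {"translation": [10, 0, -7], "twist": 0, "grip": 1}, {"translation": [15, 0, -11], "twist": 0, "grip": 1}, {"translation": [20, 0, -14], "twist": 0, "grip": 1}, {"translation": [25, 0, -17], "twist": 0, "grip": 1}, {"translation": [31, 0, -20], "twist": 0, "grip": 1}, {"translation": [37, 0, -22], "twist": 0, "grip": 1}, {"translation": [42, 0, -24], "twist": 0, "grip": 1}, {"translation": [44, 0, -25], "twist": 0, "grip": 1}, {"translation": [44, 0, -25], "twist": 0, "grip": 1}], "squeeze": 15}}

```text
time: 14.37
tool_pos: [554.9, -217.3, 168.0]
tool_rot: [-0.128, 3.072, -0.01]
force: [4.8, 1.7, 0.2]
width: 13.8
```

```bash
python3 - <<'E'
from h import *
delta(600,-210,170,4.8)
s=manip.sense(); np.savez("w6.npz",p=s["tool_pos"],r=s["tool_rot"]); a=save("wrist","w6",1); b=save("scene","s6",1)
b=cv2.resize(b[135:260,160:360],None,fx=2,fy=2,interpolation=2)
cv2.imwrite("pics/m6.png",np.hstack([a[60:310,140:540],b]))
E
```

```text
pos [ 554.9 -217.3  168. ] head 4.8 tilt z [ 0.067 -0.003 -0.998] -> shift [-45.6   3.5   1.1] twist -0.0 w 13.8 F [4.8 1.7 0.2]
```

View pics/m6.png

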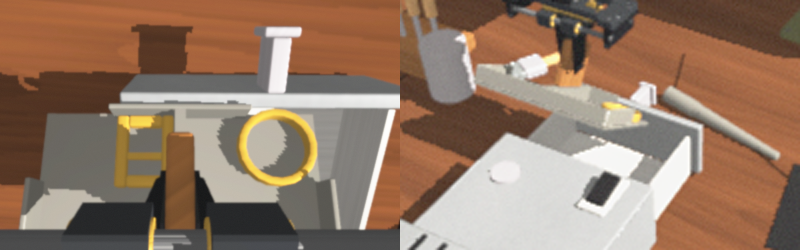

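Request:
{"name": "drive_tool", "arguments": {"motion": [{"translation": [0, 0, -1], "twist": 0, "grip": 1}, {"translation": [-25, 0, -4], "twist": 0, "grip": 1}, {"translation": [-55, 0, -5], "twist": 0, "grip": 1}, {"translation": [-75, 0, -6], "twist": 0, "grip": 1}, {"translation": [-80, 0, -6], "twist": 0, "grip": 1}, {"translation": [-80, 0, -6], "twist": 0, "grip": 1}, {"translation": [-80, 0, -6], "twist": 0, "grip": 1}, {"translation": [-80, 0, -6], "twist": 0, "grip": 1}], "squeeze": 30}}

```text
time: 15.13
tool_pos: [632.0, -210.4, 177.5]
tool_rot: [-0.128, 3.076, -0.008]
force: [-0.1, -0.5, -4.5]
width: 13.6
```

```bash
python3 - <<'E'
from h import *
delta(600,-210,170,4.8)
s=manip.sense(); np.savez("w7.npz",p=s["tool_pos"],r=s["tool_rot"]); a=save("wrist","w7",1); b=save("scene","s7",1)
b=cv2.resize(b[135:260,160:360],None,fx=2,fy=2,interpolation=2)
cv2.imwrite("pics/m7.png",np.hstack([a[60:310,140:540],b]))
E
```

```text
pos [ 632.  -210.4  177.5] head 4.8 tilt z [ 0.063 -0.002 -0.998] -> shift [32.3  3.1  5.5] twist -0.0 w 13.6 F [-0.1 -0.5 -4.5]
```

View pics/m7.png

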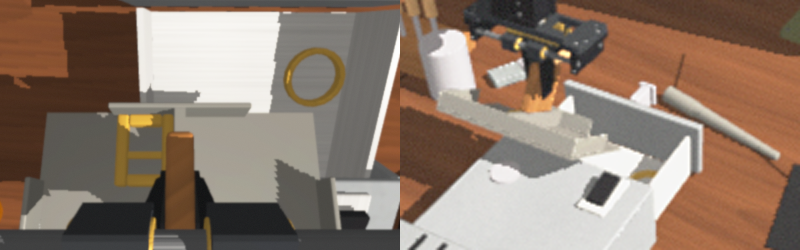

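The bangle lies flat in the drawer (crop (313,77)), and the buckle is still in its bay against the near wall (118–170,115–185). Next I estimate the pitch from the tray's near corners and get the shift for the way back.

```bash
python3 - <<'E'
from h import *
c=manip.camera_info("wrist"); T=np.linalg.inv(np.array(c["tool_from_camera"]))
def px(p): q=T@np.append(p,1); return c["cx"]+c["fx"]*q[0]/q[2]-140, c["cy"]+c["fy"]*q[1]/q[2]-60
for ph in range(12,41,4):   # tool x = toward robot, z down; grip at z=-18.8
    a=np.radians(ph); X,Z=87.5,62
    x=X*np.cos(a)-Z*np.sin(a); z=Z*np.cos(a)+X*np.sin(a)-18.8
    print(ph,[np.round(px([x,y,z])).tolist() for y in(-108,108)])
print("measured NR (48,113) NL(310,113)")
delta(632,-210,240); delta(441,218,240,13.5)
E
```

```text
12 [[30.0, 59.0], [328.0, 59.0]]
16 [[34.0, 67.0], [324.0, 67.0]]
20 [[38.0, 74.0], [320.0, 74.0]]
24 [[41.0, 82.0], [317.0, 82.0]]
28 [[44.0, 90.0], [314.0, 90.0]]
32 [[47.0, 98.0], [311.0, 98.0]]
36 [[49.0, 106.0], [309.0, 106.0]]
40 [[51.0, 114.0], [307.0, 114.0]]
measured NR (48,113) NL(310,113)
pos [ 632.6 -210.6  178.5] head 4.8 tilt z [ 0.065 -0.003 -0.998] -> shift [ -3.4   0.2 -61.5] twist 0 w 13.5 F [ 0.4  0.  -5.1]
pos [ 632.6 -210.6  178.5] head 4.8 tilt z [ 0.065 -0.003 -0.998] -> shift [151.1 442.5 -75.1] twist -8.7 w 13.5 F [ 0.4  0.  -5.1]
```

Request:
{"name": "drive_tool", "arguments": {"motion": [{"translation": [-1, 0, -4], "twist": 0, "grip": 1}, {"translation": [-1, 0, -14], "twist": 0, "grip": 1}, {"translation": [-2, 0, -28], "twist": 0, "grip": 1}, {"translation": [-3, 0, -42], "twist": 0, "grip": 1}, {"translation": [-3, 0, -53], "twist": 0, "grip": 1}, {"translation": [-3, 0, -60], "twist": 0, "grip": 1}, {"translation": [-3, 0, -62], "twist": 0, "grip": 1}, {"translation": [-3, 0, -62], "twist": 0, "grip": 1}]}}

```text
time: 15.9
tool_pos: [632.0, -210.4, 242.1]
tool_rot: [-0.127, 3.072, -0.01]
force: [-1.1, 0.3, -5.6]
width: 14.0
```

Request:
{"name": "drive_tool", "arguments": {"motion": [{"translation": [2, 6, 0], "twist": -0.5, "grip": 1}, {"translation": [7, 19, -1], "twist": -1.2, "grip": 1}, {"translation": [14, 39, -1], "twist": -2, "grip": 1}, {"translation": [25, 68, -2], "twist": -3, "grip": 1}, {"translation": [37, 102, -3], "twist": -4, "grip": 1}, {"translation": [49, 135, -4], "twist": -5, "grip": 1}, {"translation": [59, 164, -5], "twist": -6, "grip": 1}, {"translation": [68, 186, -6], "twist": -7, "grip": 1}, {"translation": [73, 201, -6], "twist": -7.8, "grip": 1}, {"translation": [76, 211, -6], "twist": -8.3, "grip": 1}, {"translation": [78, 216, -6], "twist": -8.7, "grip": 1}, {"translation": [79, 219, -6], "twist": -8.7, "grip": 1}]}}

```text
time: 16.9
tool_pos: [534.4, 2.1, 240.4]
tool_rot: [-0.362, 3.055, -0.018]
force: [0.8, -0.2, -5.7]
width: 14.1
```

```bash
python3 -c "
from h import *
delta(432,216,120,13.5)"
```

```text
pos [534.4   2.1 240.4] head 13.6 tilt z [ 0.066 -0.004 -0.998] -> shift [ 56.9 234.1 112.5] twist 0.1 w 14.1 F [ 0.8 -0.2 -5.7]
```

Request:
{"name": "drive_tool", "arguments": {"motion": [{"translation": [1, 6, 0], "twist": 0, "grip": 1}, {"translation": [5, 19, 0], "twist": 0, "grip": 1}, {"translation": [9, 39, 2], "twist": 0, "grip": 1}, {"translation": [17, 68, 6], "twist": 0, "grip": 1}, {"translation": [25, 103, 12], "twist": 0, "grip": 1}, {"translation": [34, 138, 20], "twist": 0, "grip": 1}, {"translation": [41, 168, 28], "twist": 0, "grip": 1}, {"translation": [47, 192, 36], "twist": 0, "grip": 1}, {"translation": [51, 210, 44], "twist": 0, "grip": 1}, {"translation": [54, 222, 52], "twist": 0, "grip": 1}, {"translation": [56, 230, 58], "twist": 0, "grip": 1}, {"translation": [57, 234, 62], "twist": 0, "grip": 1}]}}

```text
time: 17.9
tool_pos: [427.6, 216.8, 169.4]
tool_rot: [-0.364, 3.056, -0.018]
force: [-0.2, 0.2, -5.5]
width: 13.8
```

Request:
{"name": "drive_tool", "arguments": {"motion": [{"translation": [0, 0, 6], "twist": 0, "grip": 1}, {"translation": [0, 0, 18], "twist": 0, "grip": 1}, {"translation": [0, 0, 32], "twist": 0, "grip": 1}, {"translation": [0, 0, 46], "twist": 0, "grip": 1}, {"translation": [0, 0, 56], "twist": 0, "grip": 1}, {"translation": [0, 0, 64], "twist": 0, "grip": 1}, {"translation": [0, 0, 69], "twist": 0, "grip": 1}, {"translation": [0, 0, 70], "twist": 0, "grip": 1}]}}

```text
time: 18.57
tool_pos: [431.8, 215.9, 98.4]
tool_rot: [-0.363, 3.058, -0.019]
force: [-0.2, -0.3, -5.3]
width: 13.8
```

```bash
python3 - <<'E'
from h import *
delta(432,216,85,13.5); save("scene","s8",1)
E
```

```text
pos [431.8 215.9  98.4] head 13.6 tilt z [ 0.063 -0.005 -0.998] -> shift [ 0.6  0.3 13.4] twist 0.1 w 13.8 F [-0.2 -0.3 -5.3]
```

Request:
{"name": "drive_tool", "arguments": {"motion": [{"translation": [0, 0, 4], "twist": 0, "grip": 1}, {"translation": [0, 0, 8], "twist": 0, "grip": 1}, {"translation": [0, 0, 11], "twist": 0, "grip": 1}, {"translation": [0, 0, 12], "twist": 0, "grip": 1}, {"translation": [0, 0, 12], "twist": 0, "grip": 1}], "squeeze": 18}}

```text
time: 19.03
tool_pos: [432.8, 216.2, 86.9]
tool_rot: [-0.363, 3.057, -0.018]
force: [-0.1, -0.5, -4.3]
width: 13.7
```

Request:
{"name": "drive_tool", "arguments": {"motion": [{"translation": [-7, 0, 4], "twist": 0, "grip": 1}, {"translation": [-15, 0, 9], "twist": 0, "grip": 1}, {"translation": [-21, 0, 14], "twist": 0, "grip": 1}, {"translation": [-27, 0, 18], "twist": 0, "grip": 1}, {"translation": [-33, 0, 24], "twist": 0, "grip": 1}, {"translation": [-38, 0, 29], "twist": 0, "grip": 1}, {"translation": [-43, 0, 35], "twist": 0, "grip": 1}, {"translation": [-47, 0, 39], "twist": 0, "grip": 1}, {"translation": [-48, 0, 40], "twist": 0, "grip": 1}, {"translation": [-48, 0, 40], "twist": 0, "grip": 1}]}}

```text
time: 19.87
tool_pos: [483.0, 227.8, 51.5]
tool_rot: [-0.362, 3.057, -0.017]
force: [-2.3, -2.7, 11.7]
width: 14.6
```

```bash
python3 - <<'E'
from h import *
delta(481,228,51,13.5)
s=manip.sense(); np.savez("w9.npz",p=s["tool_pos"],r=s["tool_rot"]); a=save("wrist","w9",1); b=save("scene","s9",1)
b=cv2.resize(b[180:305,300:500],None,fx=2,fy=2,interpolation=2)
cv2.imwrite("pics/m9.png",np.hstack([a[60:310,120:520],b]))
# near mat edge / tray edge rows at centre column
g=cv2.cvtColor(a,cv2.COLOR_BGR2GRAY)
for u in (230,260,370,400): print(u,g[40:140:2,u].tolist())
E
```

```text
pos [483.  227.8  51.5] head 13.6 tilt z [ 0.064 -0.004 -0.998] -> shift [1.9 0.7 0.4] twist 0.1 w 14.6 F [-2.3 -2.7 11.7]
230 [130, 129, 131, 135, 138, 102, 65, 67, 65, 64, 68, 65, 65, 66, 67, 65, 66, 68, 65, 65, 66, 66, 65, 65, 66, 65, 65, 64, 50, 40, 40, 86, 118, 197, 223, 223, 223, 223, 223, 223, 222, 216, 211, 211, 204, 139, 118, 117, 117, 118]
260 [135, 136, 135, 134, 132, 93, 63, 67, 66, 67, 66, 67, 66, 66, 66, 67, 66, 65, 66, 68, 66, 68, 67, 66, 66, 67, 66, 66, 52, 40, 41, 64, 109, 186, 225, 222, 201, 230, 231, 230, 229, 227, 220, 221, 224, 223, 224, 224, 225, 225]
370 [131, 131, 133, 133, 132, 98, 63, 66, 66, 66, 66, 65, 66, 64, 64, 65, 65, 66, 65, 64, 65, 66, 65, 64, 66, 66, 65, 66, 65, 66, 51, 39, 65, 109, 187, 227, 226, 201, 225, 226, 226, 226, 227, 227, 227, 227, 227, 227, 227, 226]
400 [127, 131, 133, 133, 133, 120, 73, 66, 65, 66, 66, 65, 64, 64, 67, 67, 65, 67, 66, 67, 65, 65, 66, 66, 66, 65, 63, 65, 67, 66, 65, 63, 54, 101, 170, 226, 228, 219, 228, 229, 229, 229, 229, 229, 228, 228, 228, 228, 228, 227]
```

```bash
python3 - <<'E'
from h import *
d=np.load("w9.npz"); f=lambda u,v,z: wray(u,v,z,d["p"],d["r"])
for u,t in ((230,101),(260,101),(370,103),(400,105)):
    a,b=f(u,50.5,4),f(u,t,5); print(u,np.round(a),np.round(b),round(float(np.linalg.norm((b-a)[:2])),1))
im=cv2.imread("pics/w9_raw.png"); h=cv2.cvtColor(im,cv2.COLOR_BGR2HSV)
m=cv2.inRange(h,(18,130,80),(35,255,255)); n,l,s,c=cv2.connectedComponentsWithStats(m)
for k in range(1,n):
    if s[k,4]>80: print("yellow",s[k],np.round(f(*c[k],14)))
E
```

```text
230 [387. 146.   4.] [417. 151.   5.] 30.4
260 [383. 165.   4.] [412. 170.   5.] 30.2
370 [367. 232.   4.] [397. 241.   5.] 31.3
400 [362. 250.   4.] [393. 260.   5.] 32.6
yellow [ 243  113   69   83 3517] [442. 189.  14.]
yellow [288 277   8  54 255] [559. 222.  14.]
yellow [345 277   8  54 245] [548. 267.  14.]
yellow [ 139  343  301   12 2192] [602. 250.  14.]
```

Request:
{"name": "drive_tool", "arguments": {"motion": [{"translation": [0, 0, -1], "twist": 0, "grip": 0.9}, {"translation": [0, 0, -2], "twist": 0, "grip": 0.7}, {"translation": [0, 0, -2], "twist": 0, "grip": 0.65}, {"translation": [0, 0, -2], "twist": 0, "grip": 0.65}, {"translation": [0, 0, -2], "twist": 0, "grip": 0.65}, {"translation": [0, 0, -2], "twist": 0, "grip": 0.65}]}}

```text
time: 20.47
tool_pos: [482.3, 227.6, 52.9]
tool_rot: [-0.363, 3.057, -0.018]
force: [-0.5, 0.0, -0.2]
width: 32.8
```

Request:
{"name": "drive_tool", "arguments": {"motion": [{"translation": [0, 0, -20], "twist": 0, "grip": 0.65}, {"translation": [0, 0, -55], "twist": 0, "grip": 0.65}, {"translation": [0, 0, -95], "twist": 0, "grip": 0.65}, {"translation": [0, 0, -135], "twist": 0, "grip": 0.65}, {"translation": [0, 0, -175], "twist": 0, "grip": 0.65}, {"translation": [0, 0, -200], "twist": 0, "grip": 0.65}, {"translation": [0, 0, -205], "twist": 0, "grip": 0.65}, {"translation": [0, 0, -205], "twist": 0, "grip": 0.65}]}}

```text
time: 21.13
tool_pos: [470.3, 228.9, 260.2]
tool_rot: [-0.363, 3.052, -0.016]
force: [0.1, -0.3, -0.6]
width: 33.3
```

```bash
python3 - <<'E'
from h import *
delta(415,-157.5,250,4.8)
s=manip.sense(); p,r=s["tool_pos"],s["tool_rot"]; a=save("wrist","w10",1); b=save("scene","s10",1)
f=lambda u,v,z: wray(u,v,z,p,r)
h=cv2.cvtColor(a,cv2.COLOR_BGR2HSV); 
hm=cv2.inRange(h,(8,120,120),(17,255,255)); hm[:110]=0;hm[215:]=0;hm[:,270:]&=255;hm[:,:280]=0;hm[:,370:]=0
for nm,m,z in (("yellow",cv2.inRange(h,(18,130,80),(35,255,255)),14),("orange",hm,100)):
    n,l,st,c=cv2.connectedComponentsWithStats(m)
    for k in range(1,n):
        if st[k,4]>60: print(nm,st[k],np.round(f(*c[k],z)))
g=cv2.cvtColor(a,cv2.COLOR_BGR2GRAY)
cv2.imwrite("pics/m10.png",np.hstack([a[50:300,180:580],cv2.resize(b[180:305,300:500],None,fx=2,fy=2,interpolation=2)]))
# tray = bright, low-sat region on mat
m=((h[...,1]<70)&(h[...,2]>85)).astype(np.uint8); m[:60]=0;m[225:]=0;m[:,:225]=0;m[:,:]=m; m[:,440:]=0
n,l,st,c=cv2.connectedComponentsWithStats(m);k=1+np.argmax(st[1:,4]);print("tray",st[k])
E
```

```text
pos [470.3 228.9 260.2] head 13.6 tilt z [ 0.069 -0.002 -0.998] -> shift [ 144.9 -362.5    7.4] twist 8.8 w 33.3 F [ 0.1 -0.3 -0.6]
yellow [282 108  34  43 873] [442. 189.  14.]
yellow [ 66 165  13  32 224] [ 587. -108.   14.]
yellow [253 277  13  54 366] [734. 183.  14.]
yellow [374 277  13  54 361] [683. 380.  14.]
yellow [307 278  29  12 178] [673. 272.  14.]
yellow [ 174  343  302   12 2418] [794. 346.  14.]
orange [314 140  13  61 641] [469. 226. 100.]
orange [280 211  90   4 268] [516. 236. 100.]
tray [  237   102   168   111 14955]
```

View pics/m10.png

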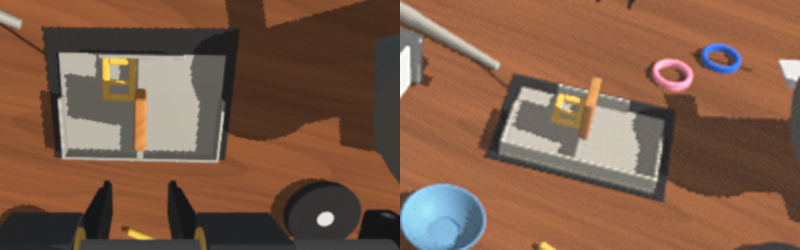

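The tray sits flat and square on the mat, about 10 mm towards the far side (tolerance 30), with the buckle in its bay at (118,77). The wrist picture's yellow blob puts the bangle at about (587,-108), in the drawer. Next I go to the lip and push the drawer shut.

Request:
{"name": "drive_tool", "arguments": {"motion": [{"translation": [15, -36, 0], "twist": 2, "grip": 1}, {"translation": [30, -75, 2], "twist": 4, "grip": 1}, {"translation": [45, -113, 4], "twist": 6, "grip": 1}, {"translation": [60, -150, 7], "twist": 8.8, "grip": 1}, {"translation": [75, -188, 7], "twist": 8.8, "grip": 1}, {"translation": [90, -225, 7], "twist": 8.8, "grip": 1}, {"translation": [105, -263, 7], "twist": 8.8, "grip": 1}, {"translation": [120, -300, 7], "twist": 8.8, "grip": 1}, {"translation": [135, -335, 7], "twist": 8.8, "grip": 1}, {"translation": [143, -357, 7], "twist": 8.8, "grip": 1}, {"translation": [145, -362, 7], "twist": 8.8, "grip": 1}, {"translation": [145, -362, 7], "twist": 8.8, "grip": 1}]}}

```text
time: 22.23
tool_pos: [411.7, -158.4, 244.5]
tool_rot: [-0.123, 3.082, -0.008]
force: [0.6, 0.2, 0.4]
width: 0.5
```

```bash
python3 -c "
from h import *
delta(412,-157.5,78,4.8); delta(583,-143.5,78,4.8)"
```

```text
pos [ 411.7 -158.4  244.5] head 4.6 tilt z [ 0.057 -0.003 -0.998] -> shift [  9.1   2.1 166.2] twist -0.2 w 0.5 F [0.6 0.2 0.4]
pos [ 411.7 -158.4  244.5] head 4.6 tilt z [ 0.057 -0.003 -0.998] -> shift [-162.2    2.5  176. ] twist -0.2 w 0.5 F [0.6 0.2 0.4]
```

Request:
{"name": "drive_tool", "arguments": {"motion": [{"translation": [9, 2, 40], "twist": 0, "grip": 1}, {"translation": [9, 2, 80], "twist": 0, "grip": 1}, {"translation": [9, 2, 120], "twist": 0, "grip": 1}, {"translation": [9, 2, 150], "twist": 0, "grip": 1}, {"translation": [9, 2, 164], "twist": 0, "grip": 1}, {"translation": [9, 2, 166], "twist": 0, "grip": 1}, {"translation": [9, 2, 166], "twist": 0, "grip": 1}]}}

```text
time: 22.82
tool_pos: [411.1, -155.7, 76.4]
tool_rot: [-0.126, 3.085, -0.004]
force: [-0.2, -0.4, 0.4]
width: 0.6
```

Request:
{"name": "drive_tool", "arguments": {"motion": [{"translation": [-15, 0, 1], "twist": 0, "grip": 1}, {"translation": [-28, 0, 2], "twist": 0, "grip": 1}, {"translation": [-38, 0, 2], "twist": 0, "grip": 1}, {"translation": [-50, 0, 3], "twist": 0, "grip": 1}, {"translation": [-65, 0, 4], "twist": 0, "grip": 1}, {"translation": [-82, 0, 5], "twist": 0, "grip": 1}, {"translation": [-100, 0, 6], "twist": 0, "grip": 1}, {"translation": [-117, 0, 7], "twist": 0, "grip": 1}, {"translation": [-132, 0, 8], "twist": 0, "grip": 1}, {"translation": [-145, 0, 8], "twist": 0, "grip": 1}, {"translation": [-154, 0, 9], "twist": 0, "grip": 1}, {"translation": [-160, 0, 9], "twist": 0, "grip": 1}]}}

```text
time: 23.82
tool_pos: [572.3, -142.4, 77.1]
tool_rot: [-0.127, 3.084, -0.005]
force: [-2.5, -1.3, 1.5]
width: 0.6
```

Request:
{"name": "drive_tool", "arguments": {"motion": [{"translation": [-4, 0, 0], "twist": 0, "grip": 1}, {"translation": [-8, 0, 0], "twist": 0, "grip": 1}, {"translation": [-11, 0, 0], "twist": 0, "grip": 1}, {"translation": [-11, 0, 0], "twist": 0, "grip": 1}]}}

```text
time: 24.15
tool_pos: [583.7, -141.5, 77.9]
tool_rot: [-0.127, 3.083, -0.005]
force: [-0.7, 0.1, -0.0]
width: 0.6
```

Request:
{"name": "drive_tool", "arguments": {"motion": [{"translation": [-3, 0, 0], "twist": 0, "grip": 1}, {"translation": [-5, 0, 0], "twist": 0, "grip": 1}, {"translation": [-5, 0, 0], "twist": 0, "grip": 1}]}}

```text
time: 24.4
tool_pos: [585.9, -141.3, 77.9]
tool_rot: [-0.128, 3.091, -0.004]
force: [-10.8, -1.1, 5.5]
width: 0.2
```

Request:
{"name": "drive_tool", "arguments": {"motion": [{"translation": [-3, 0, 0], "twist": 0, "grip": 1}, {"translation": [-5, 0, 0], "twist": 0, "grip": 1}, {"translation": [-5, 0, 0], "twist": 0, "grip": 1}]}}

```text
time: 24.65
tool_pos: [586.0, -141.2, 78.0]
tool_rot: [-0.129, 3.104, -0.003]
force: [-19.4, -1.4, 12.0]
width: 0.2
```

Request:
{"name": "drive_tool", "arguments": {"motion": [{"translation": [10, 0, 0], "twist": 0, "grip": 1}, {"translation": [25, 0, 0], "twist": 0, "grip": 1}, {"translation": [35, 0, -30], "twist": 0, "grip": 1}, {"translation": [35, 0, -70], "twist": 0, "grip": 1}, {"translation": [35, 0, -110], "twist": 0, "grip": 1}, {"translation": [35, 0, -130], "twist": 0, "grip": 1}, {"translation": [35, 0, -130], "twist": 0, "grip": 1}]}}

```text
time: 25.23
tool_pos: [550.0, -145.4, 214.7]
tool_rot: [-0.129, 3.091, -0.011]
force: [0.3, 0.6, 1.0]
width: 0.2
```

```bash
python3 - <<'E'
from h import *
from scipy.optimize import least_squares
obs={}
for cam,(x0,x1,y0,y1) in {"top":(320,345,128,158),"scene":(240,285,215,245)}.items():
    im=cv2.imread(f"pics/{cam}0_raw.png"); m=(im.max(2)<70).astype(np.uint8); k=np.zeros_like(m); k[y0:y1,x0:x1]=m[y0:y1,x0:x1]
    n,l,st,c=cv2.connectedComponentsWithStats(k); j=1+np.argmax(st[1:,4]); print(cam,st[j],c[j]); obs[cam]=c[j]
for z in(125,130): print({c:np.round(ray(c,*o,z),1).tolist() for c,o in obs.items()})
delta(674,-67.5,180,4.8)
im=np.array(manip.get_image("wrist")); s=manip.sense()
m=(im.max(2)<60).astype(np.uint8); m[290:]=0
cv2.imwrite("pics/w11.png",im[...,::-1])
n,l,st,c=cv2.connectedComponentsWithStats(m)
for k in range(1,n):
    if st[k,4]>60: print(st[k],np.round(wray(*c[k],128,s["tool_pos"],s["tool_rot"]),1))
E
```

```text
top [328 138   6  11  51] [330.35294118 142.68627451]
scene [254 222  15  15 118] [260.77118644 228.94067797]
{'top': [691.9, -66.9, 125.0], 'scene': [696.5, -65.6, 125.0]}
{'top': [690.6, -66.7, 130.0], 'scene': [700.3, -62.4, 130.0]}
pos [ 550.  -145.4  214.7] head 4.8 tilt z [ 0.048 -0.005 -0.999] -> shift [-128.3   67.7   40.2] twist -0.0 w 0.2 F [0.3 0.6 1. ]
[ 524   55   27  147 1435] [485.7  24.7 128. ]
[574  63  66  12 227] [426.1  61.3 128. ]
[ 232  231   87   59 2472] [ 622.4 -174.6  128. ]
[ 321  231   87   59 2476] [ 616.2 -103.7  128. ]
[  21  260   81   30 1496] [ 645.9 -375.8  128. ]
[ 538  261   80   29 1451] [604.8  95.6 128. ]
```

Request:
{"name": "drive_tool", "arguments": {"motion": [{"translation": [-35, 18, 0], "twist": 0, "grip": 1}, {"translation": [-70, 37, 0], "twist": 0, "grip": 1}, {"translation": [-105, 56, 10], "twist": 0, "grip": 1}, {"translation": [-125, 67, 30], "twist": 0, "grip": 1}, {"translation": [-127, 67, 55], "twist": 0, "grip": 1}, {"translation": [-127, 67, 70], "twist": 0, "grip": 1}, {"translation": [-127, 67, 78], "twist": 0, "grip": 1}, {"translation": [-127, 67, 84], "twist": 0, "grip": 1}, {"translation": [-127, 67, 89], "twist": 0, "grip": 1}, {"translation": [-127, 67, 92], "twist": 0, "grip": 1}, {"translation": [-127, 67, 92], "twist": 0, "grip": 1}]}}

```text
time: 26.2
tool_pos: [673.4, -68.5, 125.0]
tool_rot: [-0.127, 3.095, -0.008]
force: [-0.6, 0.2, -0.6]
width: 0.6
```

Request:
{"name": "drive_tool", "arguments": {"motion": [{"translation": [0, 0, 3], "twist": 0, "grip": 1}, {"translation": [0, 0, 5], "twist": 0, "grip": 1}, {"translation": [0, 0, 5], "twist": 0, "grip": 1}]}}

```text
time: 26.45
tool_pos: [674.0, -68.6, 124.1]
tool_rot: [-0.127, 3.094, -0.008]
force: [-9.1, 1.4, 12.5]
width: 0.2
```

Request:
{"name": "drive_tool", "arguments": {"motion": [{"translation": [0, 0, -10], "twist": 0, "grip": 1}, {"translation": [0, 0, -40], "twist": 0, "grip": 1}, {"translation": [0, 0, -80], "twist": 0, "grip": 1}, {"translation": [40, 20, -120], "twist": 0, "grip": 1}, {"translation": [80, 60, -150], "twist": 0, "grip": 1}, {"translation": [120, 100, -180], "twist": 0, "grip": 1}, {"translation": [160, 140, -200], "twist": 0, "grip": 1}, {"translation": [190, 165, -200], "twist": 0, "grip": 1}, {"translation": [200, 170, -200], "twist": 0, "grip": 1}, {"translation": [200, 170, -200], "twist": 0, "grip": 1}]}}

```text
time: 27.28
tool_pos: [452.5, 84.7, 314.9]
tool_rot: [-0.126, 3.089, -0.008]
force: [1.1, 0.7, -0.1]
width: 0.6
```

```bash
python3 - <<'E'
from h import *
a0=cv2.imread("pics/scene0_raw.png"); a=save("scene","sf",1); t=save("top","tf",1); t0=cv2.imread("pics/top0_raw.png")
for nm,i in (("before",a0),("after",a)):
    m=(i.max(2)<70).astype(np.uint8); k=np.zeros_like(m); k[215:245,240:285]=m[215:245,240:285]
    n,l,st,c=cv2.connectedComponentsWithStats(k); j=1+np.argmax(st[1:,4]); print(nm,"rocker",st[j],c[j])
# lip: rows profile along fin column region in scene; local shift by phase correlation
def sh(p,q,x0,x1,y0,y1):
    f=lambda i: np.float32(cv2.cvtColor(i[y0:y1,x0:x1],cv2.COLOR_BGR2GRAY)); return np.round(cv2.matchTemplate(f(q)[6:-6,6:-6],f(p)[12:-12,12:-12],cv2.TM_CCOEFF_NORMED),2)
for nm,bx in {"pull":(245,280,190,225),"dish":(290,350,265,315),"mandrel":(285,355,170,220),"wheel":(460,525,295,345),"cutter":(350,440,295,355),"brush":(200,258,150,182),"flask":(165,200,145,188)}.items():
    r=sh(a0,a,*bx); i=np.unravel_index(r.argmax(),r.shape); print(nm,"shift px",i[1]-6,i[0]-6,"score",r.max())
s=manip.sense(); print(s["tool_pos"],s["force"],s["time"])
E
```

```text
before rocker [254 222  15  15 118] [260.77118644 228.94067797]
after rocker [253 224  16  12 103] [260.25242718 229.65048544]
pull shift px -2 2 score 0.98
dish shift px 0 0 score 1.0
mandrel shift px 0 0 score 1.0
wheel shift px 0 0 score 1.0
cutter shift px 0 0 score 1.0
brush shift px 0 0 score 0.87
flask shift px -1 0 score 1.0
[451.81025288  86.37004956 317.28962003] [ 0.4824305 -0.8250781 -0.2741086] 27.3833
```

```bash
python3 - <<'E'
import cv2,numpy as np
for n in("scene0_raw","sf_raw"):
    g=cv2.cvtColor(cv2.imread(f"pics/{n}.png"),cv2.COLOR_BGR2GRAY)[217:241:1,248:276]
    print(n); print("\n".join("".join("#" if v<60 else "+" if v<110 else "-" if v<170 else "." for v in r) for r in g))
E
```

```text
scene0_raw
.........----.........------
............---.........----
..............----.........-
..............-------.......
.............-++---.---.....
............-+#+++---.----..
........----+#####+++-...---
.......----++#+#####++......
.......--+++####+##++-......
......---+++#+###++++.......
.....---++#+#++###++-.......
.....--+++#+##+++#+-........
....---+++++###+#++.........
....---+++##+#+#++-.........
....--++++#+##+++-..........
...--++#+##++++++...........
...--++##+++##++-...........
....-+####+##+++............
.....-+######++.............
-......-++###+-.............
..........-++-..............
-...........................
..-.........................
............................
sf_raw
.............---------------
................------------
...................---------
.....................-------
........................----
..........................--
.............----...........
............-+++++-.........
..........-++##+##++-.......
.........-++###+####++......
......---++##++#+###+-......
.....--++++#+##+#++++.......
....--++##+#+++#++++........
...--++###++++++#++.........
.---++++#++#++#+++..........
----+####++#++#++...........
----++######+++-............
-----+++#####+-.............
.-....--++##+-..............
-.......-----...............
............................
-...........................
..-.........................
............................
```

```bash
python3 -c "
from plant import manip
print(manip.sign_off(), manip.sense()['time'])"
```

```text
the job is handed in; nothing more can be done
the job is handed in; nothing more can be done
```

I handed the job in at about 27 s of the 67 s allowed. All six steps were carried out in order, and the sign-off gave no verdict.

**How the tray was tipped.** The moves only allow turning about the tool's own z, so I could not tip the tray diagonally with the wrist.
- I jerked the tray sideways to slide the buckle against the divider, behind the near wall.
- I then pitched the tray in the grip, first with its far edge on the case top, then with its near edge against the open drawer's front plate.
- This was a straight tip to the near side at roughly 30 to 35 degrees, not the 45-degree diagonal you described.
- Pulling the tray back from the plate let the bangle drop through the left gap. I levelled the tray on the mat before letting go.

**Last checks**
- **Bangle:** pictures after the drop and after the tray was set down show it lying flat in the drawer. I could not see it again once the drawer was shut.
- **Tray:** flat, square on the mat and released, with the buckle still in its bay. It sits about 10 mm off centre towards the far side (limit 30 mm).
- **Drawer:** pushed until it stopped hard at about 19 N. The last picture shows the pull slightly further in than its slightly ajar start.
- **Rocker:** pressed to about 124 mm with 12 N. The last picture shows the near half down and the far half up. The expected height when on was 128 mm, and I did not resolve that 4 mm difference.
- **Other things on the bench:** they moved at most 1 pixel between the first and last pictures. The match for the brush was weaker (0.87) than for the rest.

**One doubt:** an early reach test at full stretch read joint 3 at 0.025 rad, against the stated limit of 0.03. No fault was reported.

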